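# Hook the lathe's belt cover shut and hold the spindle lock in

## Robot

A 6-joint arm with a two-finger parallel gripper is mounted at the origin on the work surface. World frame = base frame: x ahead of the robot, y to its left, z up, the work surface at z = 0. Lengths are in m, angles in rad, forces in N, time in s.
With the tool pointing down it reaches from about 0.35 to 0.925 m from the base axis. Payload 6.4 kg.
Tool frame: the origin (TCP) lies between the finger pads, 19 mm behind the fingertips; this is the grasp point; z points along the fingers, y is the line along which they close (so a half turn about z gives the same grasp; the last joint's range is limited). The gripper opens to 85 mm and grips with 20 to 120 N. Pads are 22 mm wide; open, the fingers measure 114 mm over their backs; the gripper's body (76 mm by 85 mm) begins 54 mm behind the grasp point. The pads swing forward as they close: fully open they stand 13 mm farther back than shut.
Start: joints at [1.05, 0.245, 1.558, -0, 1.339, -0.174], TCP at [0.221, 0.611, 0.25] pointing down, gripper open.
Joint ranges: [-3.13, 3.13], [-1.02, 2.26], [0.13, 2.54], [-0.95, 4.09], [0.21, 2.88], [-2.74, 2.74]. Speed limits (rad/s): [2.57, 2.57, 3.14, 3.14, 3.14, 3.14].

## Interface

Orientations are given as a unit quaternion [x, y, z, w].
In Python, from cell import readout, grab_frame, calibration, r, regions_of gives the robot as it stands. The module is installed in compiled form; this text tells all that it offers.
- The arm moves only by the shell command python3 -m crank 'ROWS'. ROWS is JSON, a list of rows, each a list of 5 numbers: the shift along the tool's x, y, z in mm, then the turn about the tool's z in rad, then the opening in per cent of the stroke, from 0 (shut) to 100 (fully open). In form: [[dx, dy, dz, yaw, hand], ...]. A call has exactly 5 rows; each row shifts and turns the commanded pose from where the row before left it, along the tool's axes as they then stand; what a row does not reach is not made up. A row lasts 1/12 s, in which the tool goes at most 41.7 mm and 7.16 degrees, less where a joint would pass 70% of its speed; a pose out of reach is approached as far as the arm can. A call is refused whole if a number of a shift passes 41.7 or a number of a turn 0.125, either way. A call with a gripper value outside its range is refused whole. The fingers move at their own pace and stop on an object; the grip force is fixed at half the most. Time passes only in rows, so rows that do not move let the fingers close, or fill a call up. It gives the time, the measured TCP pose, the force, the opening and the grip force at its end, in the units of the state.
- readout.get_state(): the state, without advancing time (a new reading comes with each control period).
- grab_frame(name): name is "scene" or "top"; returns the picture (384x512x3 uint8, red, green, blue); there is no depth.
- calibration(name): a dict with "fx", "fy", "cx", "cy" (pixels), "extrinsics" (4x4, takes a point from camera to world coordinates). Camera axes: x right, y up, looking along -z (the intrinsics and any distortion apply to the point x, -y, -z); pixel columns grow to the right and rows downward; lengths in m; the calibration is good to about 2 mm. A picture is of the moment at which its call begins. calibration takes no time and is no camera call.
- r.hand_in(): hands the job in; it is judged then, once.
Trained networks look in the newest picture that a camera, given by its name, has taken for a name from the list of things; names that differ only in an ending like _2 or _b are one class to them, and where a whole thing is asked for, a point or a joint stands for the part that bears it (a point fixed in the world has none). Each returns a list of dicts, best first, with "conf" (0 to 1); they miss things now and then, are a little off and sometimes report something else, mostly with a low value. They report only what shows in the picture. A call takes as long as a camera call.
- regions_of(camera, thing): "region" (384x512 bool, what is visible of it) and "xy" ([column, row] in pixels, amid what is visible of it).
The state is a dict: "clock": time; "q": joint angles; "qd": joint speeds; "effort": joint torques, N m; "position": TCP position; "orientation": TCP orientation; "force": force on the tool from outside, world axes, zero at the start; "torque": the same for the moment, N m; "width": finger opening in m; "finger_force": force on a finger pad.
Only numpy, scipy, OpenCV 4.12 (cv2) and the standard library are available. Lean on these libraries where they do the work, as an engineer would, in place of code of your own. Each camera call takes 0.05 s, during which the arm holds its last target. There are 200 camera calls.

## Task

The belt on the wood lathe has just been changed and the chuck is to come off next. Swing the belt cover's brass hook closed until it rests in its catch, then turn the knurled collar of the spindle lock on top of the headstock until its hidden keyways drop over the pins, push it fully home against its spring and finish still holding it there, so that a workmate can unscrew the chuck. Leave the wax tin, jar, bowl, calipers and chuck key where they are.

Things in the scene. Friction and masses are not known exactly. Their poses are not given: they have to be found in the camera images.
- lathe: Small green bench-top wood lathe, fixed to the bench. Origin on the bench under the headstock; z up, x away from the operator's (robot's) side; the spindle runs along y, 175 mm above the bench, chuck and tailstock towards -y (bed from y = +140 to -560 mm). Tool rest in front (to x -150 mm, 190 mm high); chuck and blank up to 235 mm, tailstock lever up to 245 mm, motor behind up to 200 mm high.
- headstock_top (a point): Point on the flat top of the headstock, 235 mm above the bench, straight above the lathe's origin. The headstock is a box, x -75 to +75 mm and y -100 to +140 mm of the lathe. The grey belt cover over its outboard half (y +14 to +142 mm) has its top 243 mm above the bench and is already down.
- lock_core: Centre of the flat top of the spindle lock's knurled steel collar, an upright cylinder 44 mm across and 36 mm tall on the headstock; this point is 291 mm above the bench when the collar is out and goes down with it. Axes as the lathe's: they do NOT turn with the collar. Grip it by its side, TCP about 10 mm below its top; nothing higher than 263 mm stands within 65 mm of its axis.
- lock_seat (a point): Centre of the fixed steel flange (58 mm across, top 243 mm above the bench) under the collar; the collar's rim meets it when home. Above it the bush has three even 5 mm pins; the collar three even keyways inside, unseen. Their start angle is unknown, never in line: at most a third of a turn (2.1 rad), either way, brings them in line, within about 0.12 rad. Jammed part-way: turn slightly on.
- spindle_lock (a joint): How far the collar is pressed in, m: 0 out; 0.0025 resting hard on the pins (keyways out of line); 0.012 fully home. A spring pushes it out, net about 6 N when out and 11 N when home, so it comes up again if let go. The collar turns either way about its vertical axis (friction 0.03 N m) and stays at the angle where it is left.
- cover_hook (a joint): Angle of the belt cover's hook, rad: 0 closed (stud in the hook's notch, at the stop), growing as it is swung open, seen from above clockwise, towards the robot's side; at 1.57 the hook would point along the lathe's -x, closed it points along the lathe's -y. A friction pivot (0.06 N m): it stays where it is left.
- hook_pivot (a point): Vertical pivot of the hook, top of its bolt, 263 mm above the bench. The hook is a flat brass bar 5 mm thick (252 to 257 mm above the bench), 14 mm wide, reaching 97 mm from the pivot.
- hook_knob (a point): Centre of the top of the upright black finger knob on the hook, 16 mm across and 34 mm tall (257 to 291 mm above the bench), 50 mm from the pivot; it moves with the hook.
- hook_catch (a point): Top of the mushroom stud that the hook closes on, head 16 mm across, 263 mm above the bench, on the casting 78 mm from the pivot.
- wax_tin: Brass-coloured wax tin, 56 mm across, 22 mm tall, standing on the belt cover behind the hook; origin under its centre. To be left alone.
- chuck_key: Steel T-handled chuck key lying on the bench before the lathe, about 90 mm; to be left alone.
- calipers: Flat steel calipers lying on the bench before the lathe, 130 mm long; to be left alone.
- polish_jar: Amber glass jar with black cap, 60 mm across, 85 mm tall, standing on the bench before the lathe, to the left; origin under its centre; to be left alone.
- turned_bowl: Dark turned wooden bowl, 124 mm across, 50 mm tall, standing on the bench to the left; to be left alone.

How it is judged:
On the way, in this order (a step that is already met when the one before it is completed fails the run):
1. the hook is swung closed into its catch (value of joint cover_hook below 0.08 rad), for 0.3 s.
2. the collar is over its pins and pushed home by the fingers, the hook still in its catch (value of joint spindle_lock above 0.0105 m and contact force between the fingers and lock_core above 3 N and value of joint cover_hook below 0.08 rad), for 0.3 s.
At the end, for the whole second after the job is handed in: The hook is within 0.08 rad of its closed stop, and the fingers are still on the spindle lock's collar, holding it within 1.5 mm of fully home against its spring (all of step 2); the arm keeps its last pose, push and grip.
It fails at once if the wax tin, jar, bowl, calipers or chuck key is shifted by more than 30 mm (distance of any of wax_tin, chuck_key, calipers, polish_jar, turned_bowl from where it was at the start of the episode above 0.03 m).
It also fails if it takes over 72 s, if anything falls off the work surface, if the arm or the gripper's body presses on something with over 40 N, if the wrist force passes 120 N, or if a joint passes its speed limit or range.

## Working session

There is one attempt and no reset: what is moved stays moved. The work goes in short steps, Python scripts to look and compute and a shell command to move; the robot and the scene stay as the last step left them, time stands still between calls to the robot, and variables do not carry over. Pictures are saved under pics/ and viewed, at most 10 in all, crops included, and the job is handed in when it is done.

```bash
mkdir -p pics
cat > h.py <<'E'
import numpy as np, cv2
from cell import readout, grab_frame, calibration, r, regions_of
def ray(cam,px):
    c=calibration(cam); E=np.array(c["extrinsics"])
    d=np.array([(px[0]-c["cx"])/c["fx"],-(px[1]-c["cy"])/c["fy"],-1])
    return E[:3,3],E[:3,:3]@d
def atz(cam,px,z):
    o,d=ray(cam,px); return o+d*(z-o[2])/d[2]
def proj(cam,p):
    c=calibration(cam); E=np.array(c["extrinsics"]); q=E[:3,:3].T@(np.array(p)-E[:3,3])
    return [c["fx"]*q[0]/-q[2]+c["cx"], c["fy"]*-q[1]/-q[2]+c["cy"]]
E
python3 - <<'E'
from h import *
np.set_printoptions(precision=4,suppress=True)
for k in("scene","top"):
    f=grab_frame(k); cv2.imwrite(f"pics/{k}0.png",f[:,:,::-1])
    c=calibration(k); print(k,{a:c[a] for a in c if a!="extrinsics"},np.array(c["extrinsics"]))
    for t,z in(("lock_core",.291),("hook_knob",.291),("cover_hook",.257),("hook_pivot",.263),("hook_catch",.263),("wax_tin",.265),("lathe",.2)):
        for d in regions_of(k,t)[:2]: print(t,round(d["conf"],2),np.array(d["xy"]),d["region"].sum(),atz(k,d["xy"],z))
print(readout.get_state())
E
```

```text
scene {'fx': 392.3516545068542, 'fy': 392.3516545068542, 'cx': 257.08239573596705, 'cy': 197.84657144999517} [[ 0.9711 -0.1462  0.1884  0.6684]
 [ 0.2384  0.5771 -0.7811 -0.3755]
 [ 0.0054  0.8035  0.5953  0.6944]
 [ 0.      0.      0.      1.    ]]
lock_core 0.72 [254.2 288.6] 1062 [ 0.5849 -0.042   0.291 ]
hook_knob 0.61 [204.2 235.4] 657 [0.4854 0.0404 0.291 ]
cover_hook 0.17 [269.8 314.2] 25189 [ 0.6088 -0.0513  0.257 ]
hook_pivot 0.91 [203.3 236.7] 675 [0.4723 0.0659 0.263 ]
hook_catch 0.7 [215.3 273.8] 198 [ 0.5171 -0.0058  0.263 ]
wax_tin 0.8 [294.6 228.7] 835 [0.6135 0.1195 0.265 ]
lathe 0.68 [268.6 314.2] 25060 [ 0.5993 -0.0095  0.2   ]
lathe 0.54 [204.8 237.6] 608 [0.4473 0.1287 0.2   ]
top {'fx': 429.71767480959005, 'fy': 429.71767480959005, 'cx': 260.53264549375945, 'cy': 194.94723641235578} [[ 0.0249  0.9932 -0.1135  0.395 ]
 [-0.9997  0.0257  0.0057  0.2672]
 [ 0.0085  0.1133  0.9935  1.2294]
 [ 0.      0.      0.      1.    ]]
lock_core 0.68 [386.  165.1] 327 [ 0.5761 -0.0151  0.291 ]
cover_hook 0.9 [345.5 210.1] 295 [0.4764 0.0678 0.257 ]
hook_pivot 0.68 [344.4 205.6] 246 [0.486  0.0716 0.263 ]
hook_catch 0.49 [370.  191.5] 48 [0.5197 0.0134 0.263 ]
wax_tin 0.94 [320.8 151.9] 465 [0.6078 0.1264 0.265 ]
lathe 0.97 [370.5 179.2] 15878 [ 0.5579 -0.0045  0.2   ]
{'clock': 0.8, 'q': array([ 1.0499,  0.2451,  1.5578,  0.    ,  1.3387, -0.1741]), 'qd': array([-0.    , -0.0006,  0.0005,  0.0004,  0.0012,  0.0026]), 'effort': array([ -0.0006, -42.9486, -32.6407,  -0.0002,   0.0004,  -0.    ]), 'position': array([0.2209, 0.6113, 0.25  ]), 'orientation': array([0.1725, 0.985 , 0.    , 0.    ]), 'force': array([-1.4356,  0.5506,  0.5667]), 'torque': array([ 0.0428,  0.0348, -0.0166]), 'finger_force': 0.0, 'width': 0.08554589856837357}
```

View pics/scene0.png

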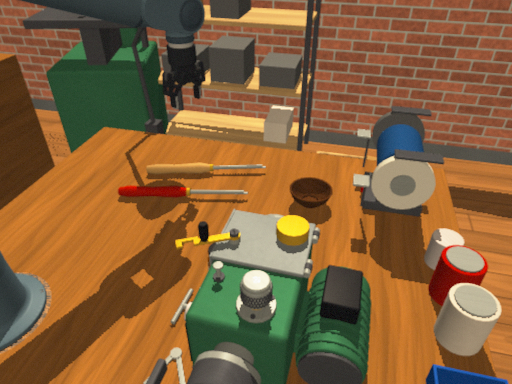

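View pics/top0.png

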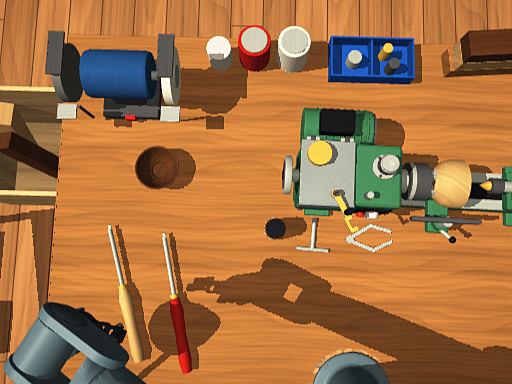

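The scene picture shows the hook open: pivot near (236,235), knob (203,231), tip (180,243). The collar is at (256,285) and the stud at (218,268). In the top picture, the pivot is near (338,193), the stud (371,192) and the collar (387,163). I'll zoom in for exact pixels.

Run:
```python
import cv2,numpy as np
a=cv2.imread("pics/scene0.png")[210:330,165:315]; b=cv2.imread("pics/top0.png")[130:250,290:420]
a=cv2.resize(a,None,fx=5,fy=5,interpolation=cv2.INTER_CUBIC)[:, :]
b=cv2.resize(b,None,fx=5,fy=5,interpolation=cv2.INTER_CUBIC)
for im,x0,y0 in((a,165,210),(b,290,130)):
    for k in range(0,150,10):
        cv2.line(im,(k*5,0),(k*5,6 if k%50 else 14),(255,255,255),1); cv2.line(im,(0,k*5),(6,k*5),(255,255,255),1)
        cv2.putText(im,str(x0+k),(k*5,18),0,.35,(255,0,255),1); cv2.putText(im,str(y0+k),(8,k*5+4),0,.35,(255,0,255),1)
cv2.imwrite("pics/a.png",a); cv2.imwrite("pics/b.png",b)
```

```text
(no output)
```

View pics/a.png

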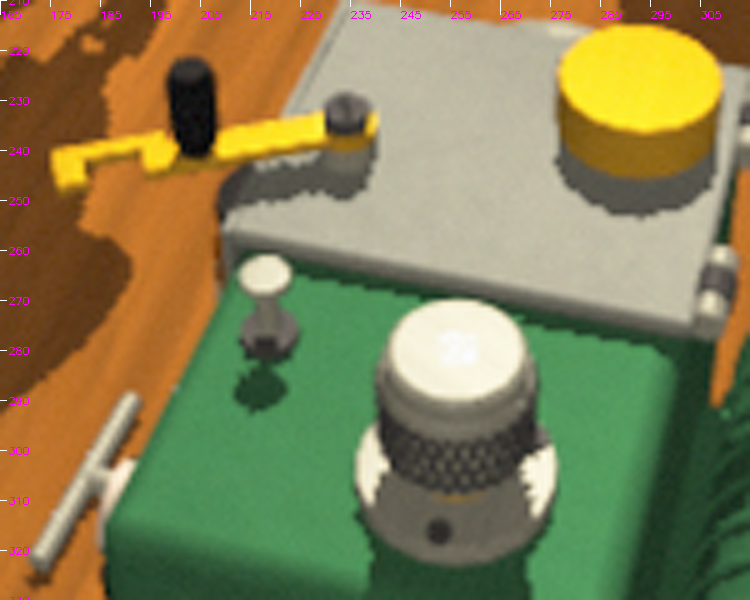

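View pics/b.png

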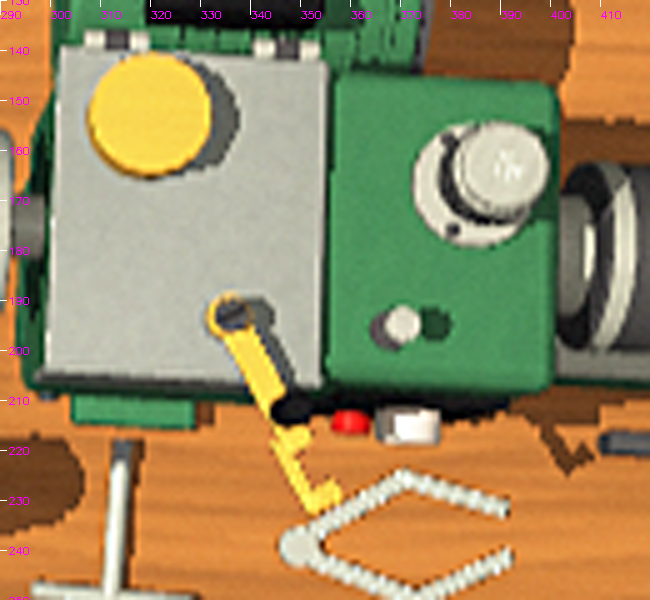

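The zooms give these centres:

| Part | Scene px | Top px |
|---|---|---|
| Collar top | (256.6,280.4) | (391,164) |
| Stud | (218,264.6) | (370.6,194.8) |
| Pivot | (234.8,231.2) | (336.4,192.8) |
| Knob top | (203.2,223.4) | (348,211) |

Run:
```python
from h import *
np.set_printoptions(precision=4,suppress=True)
P={}
for n,s,t,z in(("collar",(256.6,280.4),(391,164),.291),("stud",(218,264.6),(370.6,194.8),.263),("pivot",(234.8,231.2),(336.4,192.8),.263),("knob",(203.2,223.4),(348,211),.291)):
    a,b=atz("scene",s,z),atz("top",t,z); P[n]=(a+b)[:2]/2; print(n,a,b)
v=P["stud"]-P["pivot"];k=P["knob"]-P["pivot"];print(np.linalg.norm(v),np.linalg.norm(k))
A=lambda u:np.arctan2(u[1],u[0]); th=A(v)-A(k); print("lathe -y dir",A(v),"hook angle",np.angle(np.exp(1j*th)),P)
print(A(P["collar"]-P["stud"]))
for n in("polish_jar","turned_bowl","chuck_key","calipers"):
    d=regions_of("top",n)
    if d: print(n,atz("top",d[0]["xy"],.04),d[0]["conf"])
```

```text
collar [ 0.5846 -0.0275  0.291 ] [ 0.5789 -0.0262  0.291 ]
stud [0.5151 0.0127 0.263 ] [0.5122 0.0121 0.263 ]
pivot [0.5182 0.0914 0.263 ] [0.5147 0.0898 0.263 ]
knob [0.4741 0.0667 0.291 ] [0.4717 0.0693 0.291 ]
0.07824943044298072 0.04905616840989177
lathe -y dir -1.6068902140629415 hook angle 1.0562850757373838 {'collar': array([ 0.5817, -0.0269]), 'stud': array([0.5136, 0.0124]), 'pivot': array([0.5165, 0.0906]), 'knob': array([0.4729, 0.068 ])}
-0.5230769835063522
polish_jar [0.4393 0.2262 0.04  ] 0.81
turned_bowl [0.5967 0.5523 0.04  ] 0.88
chuck_key [0.3887 0.1079 0.04  ] 0.72
calipers [ 0.3992 -0.0274  0.04  ] 0.82
```

```bash
python3 -m crank '[[0,0,-15,0.122,50],[0,0,-15,0.122,50],[0,0,-15,0.122,50],[0,0,-15,0.122,50],[0,0,-15,0.122,50]]'; python3 -m crank '[[0,0,-15,0.122,50],[0,0,-15,0.122,50],[0,0,-15,0.122,50],[0,0,-15,0.122,50],[0,0,-15,0.125,50]]'; python3 -m crank '[[-30,13,0,0,50],[-30,13,0,0,50],[-30,13,0,0,50],[-30,13,0,0,50],[-30,13,0,0,50]]'
```

```text
clock: 1.42
position: [0.2209, 0.6113, 0.3257]
orientation: [0.463, 0.886, -0.0, -0.0]
force: [-0.2, 0.3, -0.1]
width: 0.0428
finger_force: 0.0
clock: 1.83
position: [0.2209, 0.6112, 0.4007]
orientation: [0.709, 0.705, 0.0, -0.0]
force: [-0.5, -0.2, -0.3]
width: 0.0427
finger_force: 0.0
clock: 2.25
position: [0.2863, 0.46, 0.4]
orientation: [0.707, 0.708, 0.0, 0.0]
force: [1.0, -0.3, 0.6]
width: 0.0429
finger_force: 0.0
```

```bash
python3 -m crank '[[-28,13,0,0,50],[-28,13,0,0,50],[-28,13,0,0,50],[-28,13,0,0,50],[-28,13,0,0,50]]'; python3 -m crank '[[-28,13,0,0,50],[-28,13,0,0,50],[-28,13,0,0,50],[-28,13,0,0,50],[-28,13,0,0,50]]'; python3 -m crank '[[-28,14,0,0,50],[-28,14,0,0,50],[-28,14,0,0,50],[-28,14,0,0,50],[0,0,0,0,50]]';  python3 -m crank '[[0,0,14,0,50],[0,0,14,0,50],[0,0,14,0,50],[0,0,14,0,50],[0,0,14,0,50]]'
python3 - <<'E'
from h import *
print(readout.get_state()["position"])
a=grab_frame("scene")[170:290,150:300]; b=grab_frame("top")[150:250,290:400]
a=cv2.resize(a,None,fx=4,fy=4,interpolation=2)
b=cv2.resize(b,None,fx=3.6,fy=4.8,interpolation=2)[:, :]
cv2.imwrite("pics/c.png",a[:,:,::-1])
E
```

```text
clock: 2.67
position: [0.3515, 0.3201, 0.4002]
orientation: [0.707, 0.708, 0.0, 0.0]
force: [0.4, -0.7, -0.5]
width: 0.0427
finger_force: 0.0
clock: 3.08
position: [0.4166, 0.1801, 0.4003]
orientation: [0.707, 0.707, 0.0, 0.0]
force: [-0.7, -0.0, 0.5]
width: 0.0429
finger_force: 0.0
clock: 3.5
position: [0.4739, 0.0657, 0.3996]
orientation: [0.709, 0.706, -0.001, 0.0]
force: [-0.6, 0.1, 0.2]
width: 0.0428
finger_force: 0.0
clock: 3.92
position: [0.4723, 0.0698, 0.3295]
orientation: [0.707, 0.708, 0.0, 0.0]
force: [0.2, 0.8, 0.4]
width: 0.043
finger_force: 0.0
[0.47229471 0.06982399 0.32947716]
```

View pics/c.png

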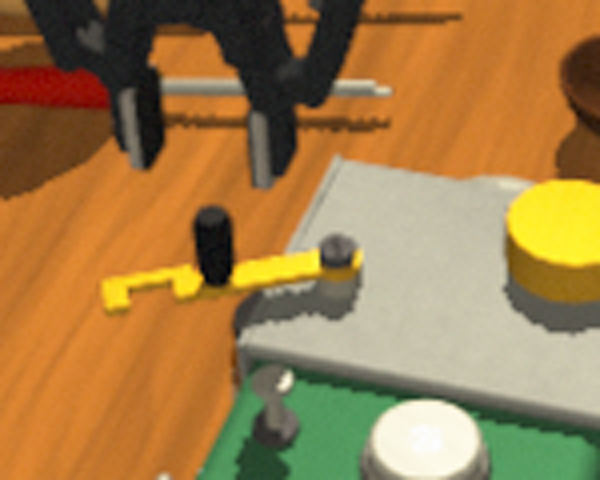

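The open fingers straddle the knob: fingers at about (140,150) and (270,170) in the crop, knob between and below them at (213,240). Next I descend and close to a loose cage.

```bash
python3 -m crank '[[-1,0,10,0,50],[-1,0,10,0,50],[0,0,10,0,50],[0,0,10,0,50],[0,0,5,0,50]]'; python3 -m crank '[[0,0,0,0,29],[0,0,0,0,29],[-11,7,0,0,29],[-8,10,0,0,29],[-5,11,0,0,29]]'; python3 -m crank '[[-2,10,0,0,29],[-1,5,0,0,29],[0,3,0,0,29],[0,2,0,0,29],[0,0,0,0,29]]'
python3 - <<'E'
from h import *
s=readout.get_state();print(s["force"],s["position"])
a=grab_frame("scene")[170:290,150:300]
cv2.imwrite("pics/d.png",cv2.resize(a,None,fx=4,fy=4,interpolation=2)[:,:,::-1])
E
```

```text
clock: 4.43
position: [0.4718, 0.0676, 0.2831]
orientation: [0.707, 0.707, -0.001, -0.001]
force: [0.0, 0.4, -0.2]
width: 0.0428
finger_force: 0.0
clock: 4.85
position: [0.4991, 0.0407, 0.285]
orientation: [0.707, 0.707, -0.004, -0.001]
force: [-6.5, -3.8, 0.3]
width: 0.0247
finger_force: 2.9
clock: 5.27
position: [0.5196, 0.0397, 0.2852]
orientation: [0.707, 0.708, -0.002, -0.001]
force: [-5.9, -4.4, 3.1]
width: 0.0249
finger_force: 3.9
[-5.94233425 -4.42316578  3.09960427] [0.51958936 0.03967933 0.28518721]
```

View pics/d.png

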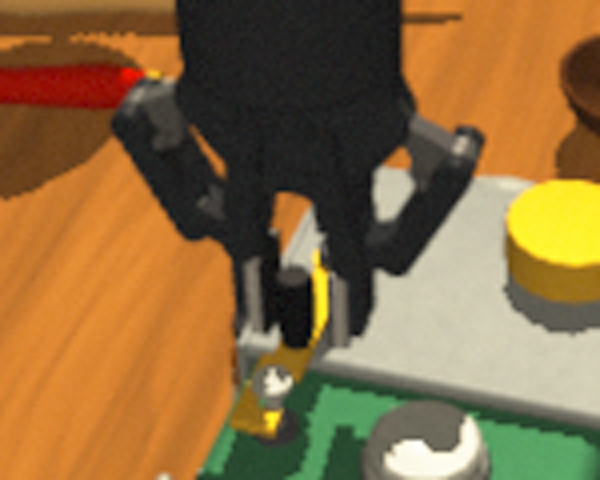

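The hook is nearly closed: the knob sits between the fingers at (295,305) and the notch is at the stud at (270,395). I'll push on until the force rises.

```bash
python3 -m crank '[[0,1,0,0,29],[0,1,0,0,29],[0,1,0,0,29],[0,0,0,0,29],[0,0,0,0,29]]'; python3 -m crank '[[0,1,0,0,29],[0,1,0,0,29],[0,1,0,0,29],[0,0,0,0,29],[0,0,0,0,29]]'
```

```text
clock: 5.73
position: [0.52, 0.0397, 0.285]
orientation: [0.706, 0.708, -0.005, -0.003]
force: [-18.8, -6.7, 8.4]
width: 0.0248
finger_force: 9.7
clock: 6.15
position: [0.5204, 0.0397, 0.2848]
orientation: [0.706, 0.708, -0.008, -0.006]
force: [-31.3, -7.1, 13.6]
width: 0.0247
finger_force: 16.0
```

```bash
python3 -m crank '[[0,-3,0,0,29],[0,-3,0,0,29],[0,-4,0,0,29],[0,0,0,0,45],[0,0,0,0,45]]'; python3 -m crank '[[0,0,-15,0,45],[0,0,-15,0,45],[0,0,-15,0,60],[0,0,-15,0,100],[0,0,-5,0,100]]';  python3 -m crank '[[-16,16,0,0,100],[-17,16,0,0,100],[-17,16,0,0,100],[-17,16,0,0,100],[0,0,0,0,100]]'
python3 - <<'E'
from h import *
s=readout.get_state();print(s["q"],s["position"])
for k in("scene","top"):
    a=grab_frame(k); 
    if k=="scene": cv2.imwrite("pics/e.png",cv2.resize(a[150:330,150:350],None,fx=3,fy=3,interpolation=2)[:,:,::-1])
E
```

```text
clock: 6.57
position: [0.5168, 0.0408, 0.2854]
orientation: [0.707, 0.708, 0.001, 0.0]
force: [0.0, -0.6, 0.1]
width: 0.0383
finger_force: 0.0
clock: 6.98
position: [0.5177, 0.0407, 0.3528]
orientation: [0.707, 0.708, 0.002, 0.002]
force: [0.4, 0.2, -0.2]
width: 0.0731
finger_force: 0.0
clock: 7.4
position: [0.5823, -0.0288, 0.3488]
orientation: [0.708, 0.707, -0.0, 0.0]
force: [0.0, 0.7, -0.1]
width: 0.0852
finger_force: 0.0
[-2.43532414e-01  2.36446072e-02  1.62256139e+00 -5.32850711e-04
  1.49567246e+00 -2.41971326e-01] [ 0.58229518 -0.02878468  0.34881846]
```

View pics/e.png

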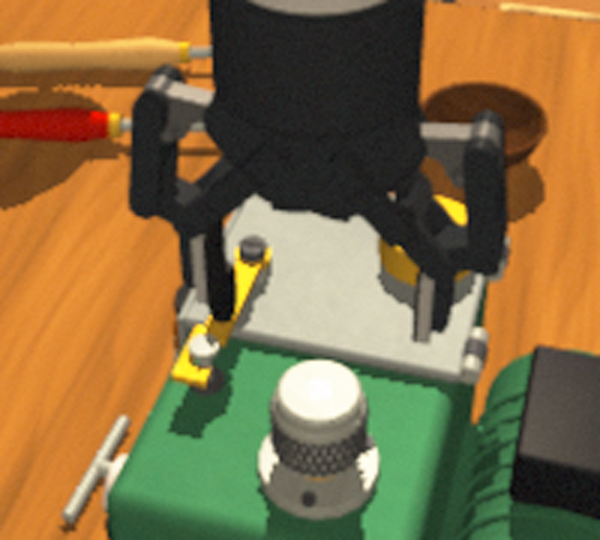

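The hook is closed with the stud (205,350) in its notch. The collar (320,395) is between the open fingers, so I'll descend and grip it.

```bash
python3 -m crank '[[2,0,15,0,100],[0,0,15,0,100],[0,0,15,0,100],[0,0,15,0,100],[0,0,8,0,100]]'; python3 -m crank '[[0,0,0,0,62],[0,0,0,0,62],[0,0,0,0,0],[0,0,0,0,0],[0,0,0,0,0]]';  python3 -m crank '[[0,0,0,0,0],[0,0,0,0,0],[0,0,0,0,0],[0,0,0,0,0],[0,0,0,0,0]]'
```

```text
clock: 7.92
position: [0.5792, -0.0231, 0.2799]
orientation: [0.706, 0.708, -0.001, -0.001]
force: [-0.5, -1.6, -0.4]
width: 0.0851
finger_force: 0.0
clock: 8.33
position: [0.5828, -0.0242, 0.2843]
orientation: [0.707, 0.707, 0.003, 0.003]
force: [6.3, 1.3, -0.3]
width: 0.0419
finger_force: 62.8
clock: 8.75
position: [0.5828, -0.0242, 0.2843]
orientation: [0.707, 0.708, 0.003, 0.003]
force: [6.2, 1.5, -0.7]
width: 0.0423
finger_force: 62.8
```

```bash
python3 -m crank '[[0,0,2,0,0],[0,0,2,0,0],[0,0,2,0,0],[0,0,0,0,0],[0,0,0,0,0]]'; python3 -m crank '[[0,0,0,0.05,0],[0,0,0,0.05,0],[0,0,0,0.05,0],[0,0,0,0.05,0],[0,0,0,0.05,0]]'
```

```text
clock: 9.17
position: [0.5829, -0.0243, 0.2815]
orientation: [0.707, 0.708, 0.003, 0.003]
force: [-0.9, 3.3, 12.4]
width: 0.0421
finger_force: 64.2
clock: 9.58
position: [0.5833, -0.0243, 0.2815]
orientation: [0.79, 0.613, 0.004, 0.004]
force: [2.5, 2.2, 11.5]
width: 0.0422
finger_force: 64.1
```

```bash
python3 -m crank '[[0,0,1,0.04,0],[0,0,1,0.04,0],[0,0,0,0.04,0],[0,0,0,0.04,0],[0,0,0,0.04,0]]'|grep -E "pos|force:"; python3 -m crank '[[0,0,0,0.04,0],[0,0,0,0.04,0],[0,0,0,0.04,0],[0,0,0,0.04,0],[0,0,0,0.04,0]]'|grep -E "pos|force:"; python3 -m crank '[[0,0,0,0.04,0],[0,0,0,0.04,0],[0,0,0,0.04,0],[0,0,0,0.04,0],[0,0,0,0.04,0]]'; python3 -c "
from h import *
s=readout.get_state();print(s['q'],s['torque'])"
```

```text
position: [0.5836, -0.0244, 0.2813]
force: [-0.5, 2.2, 18.5]
finger_force: 64.6
position: [0.5838, -0.0246, 0.2814]
force: [0.3, 1.7, 17.6]
finger_force: 64.5
clock: 10.83
position: [0.584, -0.0247, 0.281]
orientation: [0.936, 0.352, 0.006, 0.003]
force: [3.4, 0.7, 13.5]
width: 0.0419
finger_force: 64.3
[-2.36447960e-01  6.08914811e-02  1.70651438e+00  8.08357459e-04
  1.36129444e+00  6.13960644e-01] [ 0.12864685 -0.27125728  0.04981269]
```

```bash
python3 -m crank '[[0,0,0,0.03,0],[0,0,0,0.03,0],[0,0,0,0.03,0],[0,0,0,0.03,0],[0,0,0,0.03,0]]'; python3 -c "
from h import *
s=readout.get_state();print(s['q'],s['torque'])"
```

```text
clock: 11.25
position: [0.584, -0.0248, 0.2792]
orientation: [0.96, 0.281, 0.006, 0.003]
force: [6.6, 0.3, 8.1]
width: 0.0423
finger_force: 63.8
[-2.36692418e-01  6.25485807e-02  1.70814955e+00  8.17341796e-04
  1.35829172e+00  7.63581721e-01] [ 0.00446714 -0.91926479  0.00256406]
```

The collar is dropping over its pins, so I'll press it in.

```bash
python3 -m crank '[[0,0,2,0,0],[0,0,2,0,0],[0,0,2,0,0],[0,0,0,0,0],[0,0,0,0,0]]'; python3 -m crank '[[0,0,2,0.01,0],[0,0,2,0.01,0],[0,0,1,0,0],[0,0,0,0,0],[0,0,0,0,0]]'; python3 -c "
from h import *
s=readout.get_state();print(s['q'],s['torque'])"
```

```text
clock: 11.67
position: [0.584, -0.0249, 0.2735]
orientation: [0.959, 0.282, 0.006, 0.003]
force: [4.7, 0.2, 10.3]
width: 0.042
finger_force: 63.7
clock: 12.08
position: [0.5842, -0.0249, 0.272]
orientation: [0.962, 0.272, 0.006, 0.003]
force: [-2.7, 1.9, 24.3]
width: 0.0423
finger_force: 65.3
[-2.36559159e-01  6.81299362e-02  1.71540384e+00  3.21140429e-04
  1.34441429e+00  7.82285261e-01] [0.23318938 0.53889523 0.00885062]
```

The collar travelled 12.3 mm and the force rose past the spring's 11 N, so it is against its stop. I'll hold, look once more, then decide on handing in.

```bash
python3 -m crank '[[0,0,0,0,0],[0,0,0,0,0],[0,0,0,0,0],[0,0,0,0,0],[0,0,0,0,0]]'
python3 -c "
from h import *
cv2.imwrite('pics/f.png',cv2.resize(grab_frame('scene')[150:330,150:350],None,fx=3,fy=3,interpolation=2)[:,:,::-1])"
```

```text
clock: 12.5
position: [0.5842, -0.0249, 0.272]
orientation: [0.962, 0.272, 0.006, 0.003]
force: [-2.6, 1.4, 23.4]
width: 0.0424
finger_force: 65.3
```

View pics/f.png

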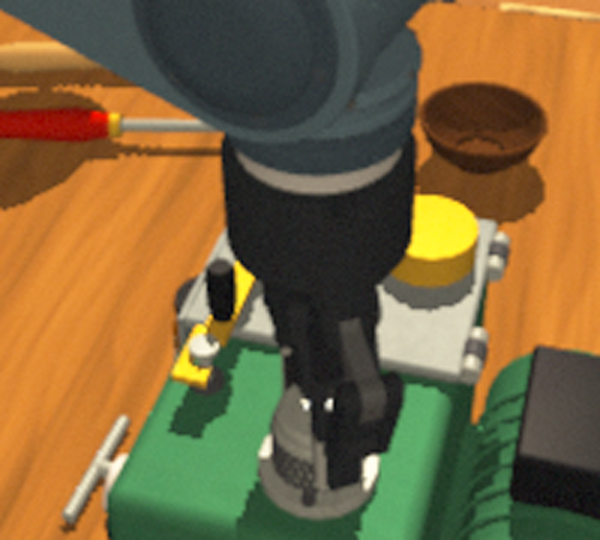

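The hook is still on its stud (205,350). The collar's rim is down on the flange (315,490) with the fingers gripping it, and the tin and bowl have not moved.

```bash
python3 -c "
from cell import r
print(r.hand_in())"
```

```text
the job is handed in; nothing more can be done
None
```

The job is handed in at 12.5 s with the hook closed in its catch and the collar pushed fully home and still gripped; the tin and bowl look unmoved, and I didn't re-check the jar, calipers and chuck key, which the arm never went near.

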